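# Index a bamboo canister to the red dot and punch its rim

### The job

Push the turntable's upright lever gently around its arc, without pinching it, until the needle lies over the middle of the red dot on the white scale (not the blue one). Then, with the needle still on the red dot, press the brass punch knob on the green arm fully down and let it spring back up. Only push and press: do not touch the canister, lift nothing, and leave everything else on the bench where it is.

Things in the scene. Friction and masses are not known exactly. Their poses are not given: they have to be found in the camera images.
- fixture: fixed indexing fixture: round green base (radius 105, height 20 mm) with a white scale plate along its +x edge (from 100 to 158 mm from the axis, spanning about 65 degrees each way, top at 22 mm) and, on its -x edge, a green column (24 mm square, centred 88 mm from the axis) carrying a flat arm (26 mm wide, z 125 to 145 mm) over the canister's rim. Origin on the vertical turning axis at table height; its +x axis points from the axis to the middle of the scale, z up
- turntable (a joint): angle of the aluminium turntable (radius 62 mm, top 36 mm above the table) with its lever and needle about the fixture's vertical axis, rad: 0 = lever and needle along the fixture's +x axis, positive anticlockwise seen from above, stops at -1.05 and 1.05. It stays where it is left (dry friction; about 3 to 5 N at the lever moves it, no spring)
- lever_top (a point): top centre of the lever's upright black round handle (diameter 18 mm, from 46 to 98 mm above the table, free all round), 92 mm from the turning axis. Handle and needle point the same way from the axis. A flat steel bar (top at 36 mm) joins it to the turntable
- needle (a point): outer tip of the thin black needle (3 mm wide), 150 mm from the turning axis and 31.5 mm above the table; the needle is radial, starts at the lever and passes just above the dots. Its x axis points outwards along the needle, its z axis up
- red_dot: the target: red disc (diameter 18, thickness 3 mm) fixed on the white scale, 115 to 150 mm from the turning axis; origin at the centre of its underside, 22 mm above the table
- blue_dot: a like disc in blue, for another job; not the target, on the other side of the scale's middle
- knob_top (a point): top centre of the brass mushroom knob of the punch (diameter 34 mm, 14 mm high; top 179 mm above the table when up), above the canister's rim, 38.5 mm from the turning axis on the fixture's -x side
- punch (a joint): how far the punch knob is pressed down, m: 0 = up, 0.008 = fully down against its stop; a spring lifts it (2 N at the start, about 6 N fully down)
- canister: open bamboo canister with a metal floor (diameter 82, height 70 mm, rim 106 mm above the table), loose, standing on the turntable between four low jaws and turning with it; origin at the centre of its underside
- bamboo_lid: bystander: loose bamboo lid, diameter 86, height 20 mm, lying beside the fixture; origin at the centre of its underside
- glue_jar: bystander: small amber jar, diameter 50, height 65 mm, beside the fixture; origin at the centre of its underside
- awl: bystander: awl with wooden handle, 170 mm long, lying beyond the scale; x axis along it from handle to point
- spare: bystander: taller open bamboo canister, diameter 90, height 110 mm, on the left; origin at the centre of its underside
- brush_cup: bystander: blue ceramic cup, diameter 72, height 95 mm, on the right; origin at the centre of its underside
- ferrule: bystander: brass ring, diameter 60, height 22 mm, on the right; origin at the centre of its underside
There are look-alikes about, which are no part of the job. Leave any orange or pink look-alike of the canister alone.

How it is judged:
On the way, in this order (a step that is already met when the one before it is completed fails the run):
1. the needle stands still over the middle of the red dot, the punch still up (y of red_dot in the frame of needle between -0.005 and 0.005 m and velocity of joint turntable between -0.03 and 0.03 rad/s and value of joint punch below 0.002 m), for 0.3 s.
2. the punch knob is pressed down by the fingers (value of joint punch above 0.006 m and contact force between the fingers and anything else above 1 N), for 0.05 s.
At the end, for the whole second after the job is handed in: the needle's centre line is within 5 mm of the red dot's centre, the punch knob has been fully pressed after that (at least 6 of its 8 mm) and is up again, and the canister still stands on the turntable (y of red_dot in the frame of needle between -0.005 and 0.005 m and value of joint punch below 0.0015 m and z of canister in the frame of fixture between 0.032 and 0.041 m and horizontal distance between canister and fixture below 0.006 m and angle between canister's own z axis and vertical below 0.06 rad and linear speed of canister below 0.01 m/s); the robot touches nothing.
It fails at once if the punch is pressed while the needle is off the red dot (more than 6.5 mm) (value of joint punch above 0.003 m and (y of red_dot in the frame of needle above 0.0065 m or y of red_dot in the frame of needle below -0.0065 m)).
It fails at once if the lever is pinched or shoved hard (over 30 N) (contact force between the fingers and turntable above 30 N).
It fails at once if the canister is touched (over 1 N) (contact force between any of the arm, the fingers and canister above 1 N).
It fails at once if the canister is lifted or tipped (z of canister in the frame of fixture above 0.044 m or angle between canister's own z axis and vertical above 0.15 rad).
It fails at once if a bystander is moved or lifted (over 15 mm) (distance of any of bamboo_lid, glue_jar, awl, spare, brush_cup, ferrule from where it was at the start of the episode above 0.015 m).
It also fails if it takes over 48 s, if anything falls off the work surface, if the arm or the gripper's body presses on something with over 40 N, if the wrist force passes 120 N, or if a joint passes its speed limit or range.

### The arm

A 6-joint arm with a two-finger parallel gripper is mounted at the origin on the work surface. World frame = base frame: x ahead of the robot, y to its left, z up, the work surface at z = 0. Lengths are in m, angles in rad, forces in N, time in s.
With the tool pointing down it reaches from about 0.375 to 0.9 m from the base axis. Payload 3.1 kg.
Tool frame: the origin (TCP) lies between the finger pads; the fingertips stand 25 mm ahead of it and the grasp point (between the pads) lies 6 mm ahead of it; x points along the fingers, y is the direction in which the jaws open and shut, and the axes are right-handed (so a half turn about x gives the same grasp; the last joint's range is limited). The gripper opens to 85 mm and grips with 20 to 120 N. Pads are 22 mm wide; open, the fingers measure 114 mm over their backs; the gripper's body (76 mm by 85 mm) begins 54 mm behind the grasp point. The pads swing forward as they close: fully open they stand 13 mm farther back than shut.
Start: joints at [-1.355, 0.527, 1.433, -0, 1.181, -0.178], TCP at [0.24, -0.577, 0.256] pointing down, gripper open.
Joint ranges: [-3.08, 3.08], [-0.75, 2.2], [0.22, 2.44], [-1.43, 4.57], [0, 2.65], [-2.85, 2.85]. Speed limits (rad/s): [2.79, 2.79, 3.14, 3.14, 3.14, 3.14].

### API

Orientations are given as a unit quaternion [x, y, z, w].
In Python, from station import manip, viewer, workorder gives the robot as it stands.
- The arm moves only by the shell command python3 -m crank 'ROWS' [FORCE]. ROWS is JSON, one flat list of numbers, 5 for each row, row after row: the opening, from 0 (shut) to 1 (fully open), then the shift along the world's x, y, z in mm, then the turn about the world's z in rad. A call has 1 to 10 rows; each row is the pose to reach, as a shift and turn from the pose commanded when the call began; what a row does not reach only later rows make up. A row lasts 1/8 s, in which the tool goes at most 62.5 mm and 10.7 degrees, less where a joint would pass 70% of its speed; a pose out of reach is approached as far as the arm can. A call with a gripper value outside its range is refused whole. The fingers move at their own pace and stop on an object; FORCE is the grip in N (left out, the last holds). Time passes only in rows, so rows that repeat a pose let the fingers close. It gives the time, the measured TCP pose, the force and the opening at its end, in the units of the state.
- manip.sense(): the state, without advancing time (a new reading comes with each control period).
- viewer.snapshot(name): name is "scene" or "side" or "wrist"; returns a dict with "img" (480x640x3 uint8, red, green, blue), "range_z" (480x640 float32, m along the optical axis (not along the pixel's ray), 0 where there is no reading), "fx", "fy", "cx", "cy" (pixels), "k1" (the pictures are not rectified: a ray, as slopes to the right and down, at radius r is drawn at 1 + k1 r^2 times it, then the intrinsics apply), "origin" and "attitude" of the camera in the world. Camera axes: x right, y down, z forward; pixel columns grow to the right and rows downward; lengths in m; the calibration is good to about 2 mm. A picture is of the moment at which its call begins.
- workorder.sign_off(): hands the job in, once; it reports no verdict.
The state is a dict: "t": time; "q": joint angles; "qd": joint speeds; "tau": joint torques, N m; "tcp_pos": TCP position; "tool_rot": TCP orientation; "force": force on the tool from outside, world axes, zero at the start; "ft_torque": the same for the moment, N m; "finger_gap": opening from 0.0 (shut) to 1.0 (fully open).
Only numpy, scipy, OpenCV 4.12 (cv2) and the standard library are available. Lean on these libraries where they do the work, as an engineer would, in place of code of your own. Each camera call takes 0.05 s, during which the arm holds its last target.

## Working session

There is one attempt and no reset: what is moved stays moved. The work goes in short steps, Python scripts to look and compute and a shell command to move; the robot and the scene stay as the last step left them, time stands still between calls to the robot, and variables do not carry over. Pictures are saved under pics/ and viewed, and the job is handed in when it is done.

```bash
ls; mkdir -p pics; python3 - <<'E'
from station import manip, viewer
import cv2
s=manip.sense(); print(s['t'],s['tcp_pos'],s['tool_rot'],s['finger_gap'],s['force'])
for n in ("scene","side","wrist"):
    d=viewer.snapshot(n); cv2.imwrite(f'pics/{n}0.png',d['img'][:,:,::-1]); print(n,d['fx'],d['fy'],d['cx'],d['cy'],d['k1'],d['origin'],d['attitude'])
E
```

```text
pics
0.0 [ 0.23968135 -0.57648571  0.25531871] [-0.69343197 -0.13909052  0.6934618  -0.13753785] 0.996461467269066 [-0.25039306 -0.58888505 -0.20927706]
scene 566.4202774527361 566.4202774527361 320.9756904928465 234.0073024375598 0.04629251598693163 [ 1.69708211 -0.14087976  1.18182054] [ 0.68815975  0.60294085 -0.27073866 -0.29933105]
side 537.2711931470019 537.2711931470019 326.93996022403655 240.28083174199648 -0.03373923535233564 [ 0.41754032 -1.22968475  0.98249839] [ 0.88697799 -0.05115313  0.03359128 -0.45773905]
wrist 384.0794862742728 384.0794862742728 319.8449638628328 235.6404441579908 -0.07438742574897786 [ 0.30122833 -0.55193767  0.37226724] [ 0.82463793 -0.55029446 -0.0737454   0.10821231]
```

View pics/scene0.png

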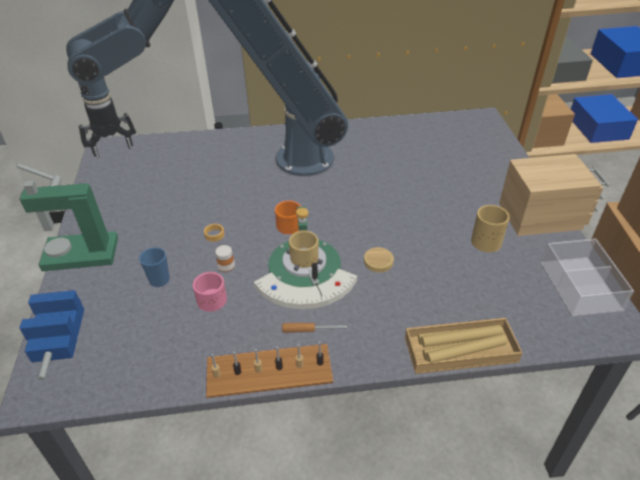

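View pics/side0.png

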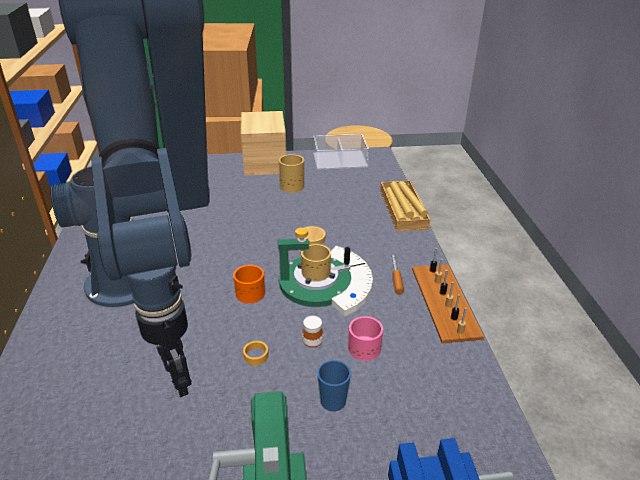

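View pics/wrist0.png

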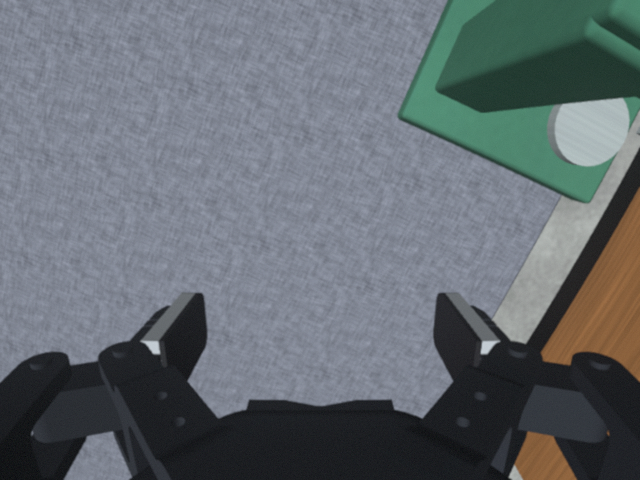

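The fixture is near (305,262) in the scene view and (318,275) in the side view. The lever is at about (315,270) in the scene view and the red dot at about (338,284). I'll crop in close and set up ray helpers.

```bash
cat > h.py <<'E'
import numpy as np, cv2
from scipy.spatial.transform import Rotation as R
from station import manip, viewer
def K(d): return np.array([[d['fx'],0,d['cx']],[0,d['fy'],d['cy']],[0,0,1.]])
def ray(d,uv):
    uv=np.atleast_2d(np.array(uv,float))
    n=cv2.undistortPoints(uv[:,None],K(d),np.array([d['k1'],0,0,0,0.]))[:,0]
    v=np.c_[n,np.ones(len(n))]
    return R.from_quat(d['attitude']).apply(v)
def plane(d,uv,z):
    v=ray(d,uv); o=np.array(d['origin']); return o+v*((z-o[2])/v[:,2])[:,None]
def proj(d,P):
    p=R.from_quat(d['attitude']).inv().apply(np.atleast_2d(P)-np.array(d['origin']))
    return cv2.projectPoints(p,np.zeros(3),np.zeros(3),K(d),np.array([d['k1'],0,0,0,0.]))[0][:,0]
def crop(d,name,x0,y0,w,h,s):
    im=d['img'][y0:y0+h,x0:x0+w,::-1]
    cv2.imwrite(name,cv2.resize(im,None,fx=s,fy=s,interpolation=cv2.INTER_CUBIC))
def blob(d,f,box):
    x0,y0,w,h=box
    m=f(cv2.cvtColor(np.ascontiguousarray(d['img']),cv2.COLOR_RGB2HSV).astype(int)).astype(np.uint8)
    k=np.zeros_like(m);k[y0:y0+h,x0:x0+w]=1;m*=k
    n,l,s,c=cv2.connectedComponentsWithStats(m)
    return [(c[i].round(2),s[i].tolist()) for i in range(1,n) if s[i][4]>4],m
E
python3 - <<'E'
from h import *
d=viewer.snapshot('scene'); crop(d,'pics/sc1.png',245,195,130,115,6)
e=viewer.snapshot('side'); crop(e,'pics/si1.png',265,215,120,105,6)
B={'scene':(d,(250,230,115,80)),'side':(e,(270,220,110,100))}
for n,(c,b) in B.items():
    print(n,'red',blob(c,lambda h:((h[...,0]<6)|(h[...,0]>172))&(h[...,1]>130)&(h[...,2]>80),b)[0])
    print(n,'blue',blob(c,lambda h:(h[...,0]>105)&(h[...,0]<128)&(h[...,1]>150),b)[0])
    print(n,'green',[x for x in blob(c,lambda h:(h[...,0]>60)&(h[...,0]<95)&(h[...,1]>100),b)[0]])
    print(n,'brass',blob(c,lambda h:(h[...,0]>14)&(h[...,0]<30)&(h[...,1]>170)&(h[...,2]>120),(b[0],200,b[2],90))[0])
    print(n,'black',blob(c,lambda h:(h[...,2]<45),b)[0])
E
```

```text
scene red [(array([337.5, 283.2]), [336, 282, 4, 3, 10])]
scene blue [(array([273.5 , 287.33]), [272, 287, 4, 2, 6])]
scene green []
scene brass []
scene black []
side red []
side blue [(array([352.7, 294.8]), [350, 293, 6, 5, 20])]
side green [(array([305.5 , 278.99]), [279, 239, 72, 68, 1801]), (array([335.95, 262.45]), [331, 258, 12, 8, 44])]
side brass [(array([301.4 , 232.35]), [296, 228, 12, 10, 98])]
side black [(array([346.7 , 255.65]), [344, 247, 6, 18, 81]), (array([307.43, 281.57]), [306, 281, 4, 2, 7])]
```

View pics/sc1.png

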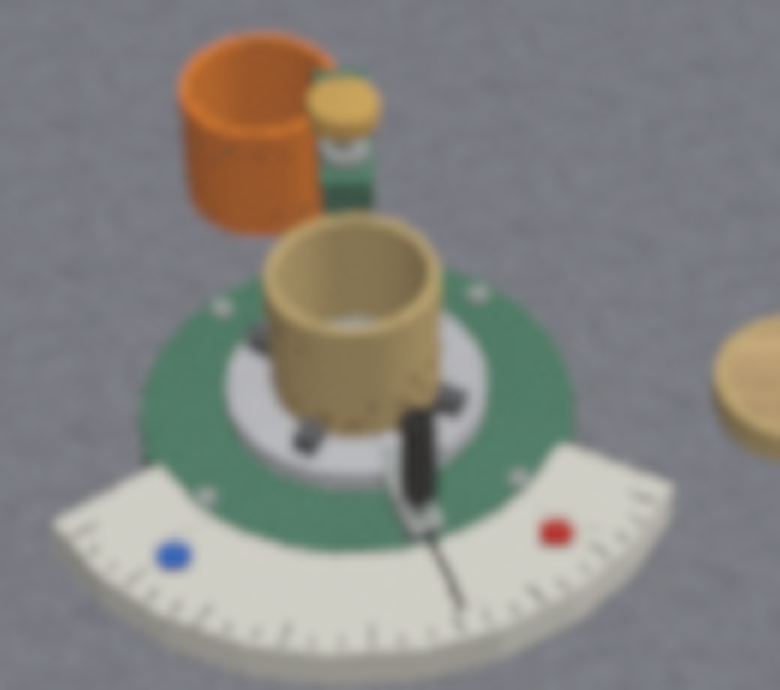

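View pics/si1.png

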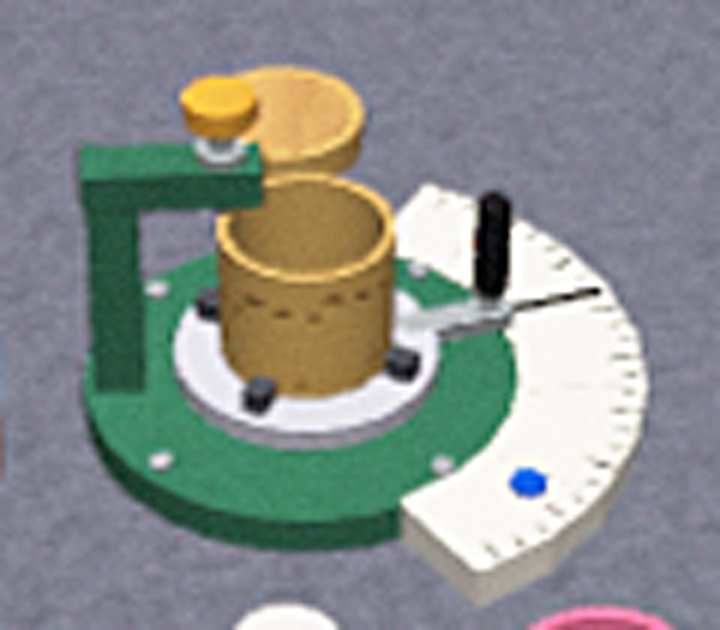

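The crops show one red dot at scene (337.4,283.2) and one blue dot at (273.6,287.3). The black lever at scene (315,270) and side (347,256) carries the needle, which ends between the dots, nearer red. The brass knob is on the green arm at scene (302,213) and side (301,231).

Look-alikes, none of them the target:
- The separate green press at scene (75,230).
- The brass ferrule at (214,232).
- The orange canister at (288,217).
- The pink canister at (210,291).
- The spare canister at (489,228).
- The pegs on the tool rack at about (270,365).

The target is the fixture at (305,265). Next I'll work out its geometry.

```bash
cat > geo.py <<'E'
from h import *
from scipy.optimize import least_squares
def axis(d,box):
    # white scale outer edge -> circle r=.158 at z=.022
    x0,y0,w,h=box
    bl,m=blob(d,lambda q:(q[...,1]<45)&(q[...,2]>150),box)
    m=cv2.morphologyEx(m,cv2.MORPH_CLOSE,np.ones((5,5),np.uint8))
    n,l,s,c=cv2.connectedComponentsWithStats(m); i=1+np.argmax(s[1:,4]); m=(l==i).astype(np.uint8)
    ct=max(cv2.findContours(m,0,1)[0],key=len)[:,0].astype(float)
    return plane(d,ct,.022),ct
E
python3 - <<'E'
from geo import *
d=viewer.snapshot('scene');e=viewer.snapshot('side')
f=lambda x,y:((x+.5)/6-.5,(y+.5)/6-.5)
def S(*p): return [(f(x,y)[0]+245,f(x,y)[1]+195) for x,y in p]
def T(*p): return [(f(x,y)[0]+265,f(x,y)[1]+215) for x,y in p]
# scene: corners in/out both sides, scale middle
for n,c,g,P in (('scene',d,S,[(56,523),(160,465),(675,487),(562,443),(337,655),(350,550)]),('side',e,T,[(480,570),(402,500),(430,186),None,(648,385),(518,360)])):
    W=[plane(c,g(p),.022)[0,:2] if p else None for p in P]
    print(n,[None if w is None else w.round(4) for w in W])
def circ(c,uv,z,r=None):
    p=plane(c,uv,z)[:,:2]
    if r: s=least_squares(lambda q:np.hypot(*(p-q[:2]).T)-r,np.r_[p.mean(0)-[.05,0]])
    else: s=least_squares(lambda q:np.hypot(*(p-q[:2]).T)-q[2],np.r_[p.mean(0)-[.05,0],.1])
    return s.x.round(4),(s.fun*1e3).round(1)
so=S((56,523),(110,576),(180,622),(255,648),(337,655),(430,650),(520,622),(600,575),(675,487))
to=T((430,186),(500,200),(570,245),(620,300),(648,385),(640,445),(600,510),(550,550),(480,572))
print(circ(d,so,.022,.158),circ(d,so,.022)); print(circ(e,to,.022,.158),circ(e,to,.022))
print('red',plane(d,[(337.3,283.3)],.025),'blue',plane(d,[(273.6,287.3)],.025),plane(e,[(352.7,294.8)],.025))
print('tip sc',plane(d,S((462,610)),.0315),'tip si',plane(e,T((599,291)),.0315))
print('levertop sc',plane(d,S((418,415)),.098),'si',plane(e,T((494,200)),.098))
print('knob sc',plane(d,S((344,96)),.179),'si',plane(e,T((218,95)),.179))
E
```

```text
scene [array([ 0.6047, -0.2036]), array([ 0.5742, -0.1534]), array([0.6215, 0.0846]), array([0.586 , 0.0365]), array([ 0.7022, -0.0824]), array([ 0.6402, -0.0701])]
side [array([ 0.602 , -0.2035]), array([ 0.5741, -0.1543]), array([0.619 , 0.0817]), None, array([ 0.6991, -0.0865]), array([ 0.6414, -0.0616])]
(array([ 0.547 , -0.0554]), array([ 1. , -1.6,  0. ,  1.1, -0.5,  0.6, -0.4, -0.7,  0.6])) (array([ 0.5465, -0.0553,  0.1584]), array([ 0.8, -1.6,  0. ,  1.1, -0.4,  0.7, -0.3, -0.7,  0.4]))
(array([ 0.5469, -0.0581]), array([-0.7,  5. ,  0.1, -2.5, -3.1, -0.9,  2.3,  3.8, -1.3])) (array([ 0.542 , -0.0577,  0.1618]), array([-2.5,  4.2,  0.3, -1.7, -2.1, -0.2,  2.2,  3. , -3.1]))
red [[0.64505753 0.02497445 0.025     ]] blue [[ 0.63574473 -0.15056794  0.025     ]] [[ 0.63187903 -0.15129877  0.025     ]]
tip sc [[ 0.69176228 -0.02472912  0.0315    ]] tip si [[ 0.68636942 -0.02520352  0.0315    ]]
levertop sc [[ 0.63274474 -0.03627541  0.098     ]] si [[ 0.63119593 -0.03616636  0.098     ]]
knob sc [[ 0.50381423 -0.05358001  0.179     ]] si [[ 0.50217444 -0.05501905  0.179     ]]
```

Measured geometry:
- Turning axis: about (0.546, -0.056).
- Lever: at about 13°.
- Red dot: at about 39°, so the push is anticlockwise (+y).
- Knob: about (0.505, -0.0545).

I'll move high to the lever's clockwise side with the gripper shut, then re-measure with the wrist camera.

```bash
python3 -c "
from h import *
s=manip.sense(); print(R.from_quat(s['tool_rot']).as_matrix().round(3))"
python3 -m crank '[0,40,50,20,0, 0,80,100,20,0, 0,120,150,20,0, 0,160,200,20,0, 0,200,250,20,0, 0,240,300,20,0, 0,280,350,20,0, 0,320,400,20,0, 0,350,440,20,0, 0,360,450,20,0]' 30
```

```text
[[-0.     0.384 -0.923]
 [ 0.    -0.923 -0.384]
 [-1.    -0.    -0.   ]]
t: 1.6
tcp_pos: [0.6015, -0.1237, 0.2763]
tool_rot: [0.693, 0.14, -0.693, 0.14]
force: [0.0, -0.5, -0.3]
finger_gap: -0.002
```

```bash
python3 - <<'E'
from h import *
d=viewer.snapshot('wrist'); cv2.imwrite('pics/w1.png',d['img'][:,:,::-1]); print(d['origin'],manip.sense()['tcp_pos'])
E
```

```text
[ 0.66273234 -0.09866222  0.39316054] [ 0.6019863  -0.12386475  0.27622391]
```

View pics/w1.png

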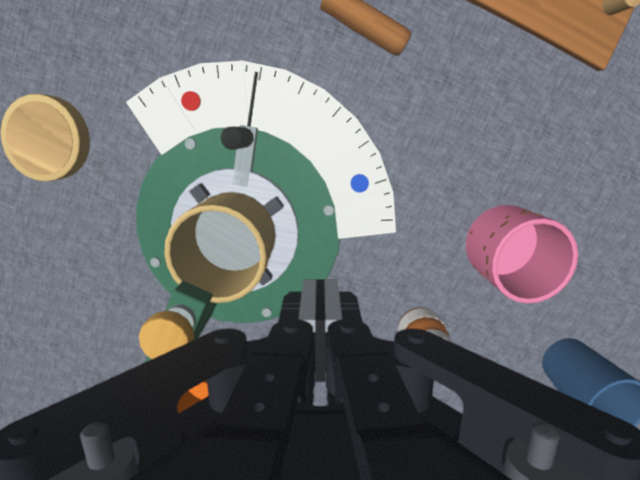

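The wrist view shows everything clearly: red dot (191,101), blue dot (360,183), needle from (251,125) to tip (257,73), lever handle at about (236,138), knob (166,333).

```bash
cat > meas.py <<'E'
from geo import *
import sys
def needle(d,ax,show=None):
    # dark pixels on the plane z=.0315 in annulus beyond lever
    red,_=blob(d,lambda h:((h[...,0]<6)|(h[...,0]>172))&(h[...,1]>130)&(h[...,2]>80),(100,30,350,230))
    red=max(red,key=lambda t:t[1][4])
    r=plane(d,[red[0]],.025)[0]
    vv,uu=np.mgrid[0:480,0:640]; uv=np.c_[uu.ravel(),vv.ravel()].astype(float)
    g=cv2.cvtColor(np.ascontiguousarray(d['img']),cv2.COLOR_RGB2GRAY).ravel()
    P=plane(d,uv,.0315)[:,:2]-ax; rr=np.hypot(*P.T); th=np.arctan2(P[:,1],P[:,0])
    k=(rr>.118)&(rr<.141)&(th>-1.0)&(th<.9)&(g<100)
    return r,red,P[k],uv[k]
E
python3 - <<'E'
from meas import *
d=viewer.snapshot('wrist')
P,ct=axis(d,(120,50,290,195))
q=P[:,:2]
ax=np.array([.546,-.056])
for _ in range(8):
    rr=np.hypot(*(q-ax).T); k=abs(rr-.158)<(.012 if _<3 else .004)
    s=least_squares(lambda a:np.hypot(*(q[k]-a).T)-.158,ax,loss='soft_l1',f_scale=.001); ax=s.x
s3=least_squares(lambda a:np.hypot(*(q[k]-a[:2]).T)-a[2],np.r_[ax,.158])
print('axis',ax.round(4),s3.x.round(4),k.sum(),np.abs(s.fun).mean()*1e3)
r,red,N,uv=needle(d,ax)
print('red',r.round(4),red, 'rel deg',np.degrees(np.arctan2(*(r[:2]-ax)[::-1])),np.hypot(*(r[:2]-ax)))
vx,vy,x0,y0=cv2.fitLine(N.astype(np.float32),cv2.DIST_HUBER,0,.01,.01).ravel()
n=np.array([vx,vy]); n*=np.sign(n@[x0,y0]); 
print('needle n',len(N),'mean',N.mean(0).round(4),'deg by mean',np.degrees(np.arctan2(N[:,1].mean(),N[:,0].mean())),'line dir',np.degrees(np.arctan2(n[1],n[0])))
print('knob',plane(d,[(166,333)],.179), 'lever pix pred',proj(d,np.r_[ax+.092*N.mean(0)/np.hypot(*N.mean(0)),.098]))
# finger tips
print(proj(d,manip.sense()['tcp_pos']-np.array([0,0,.025])))
E
```

```text
axis [ 0.5451 -0.0579] [ 0.5456 -0.058   0.1577] 388 0.6191107119558958
red [0.6441 0.0235 0.025 ] (array([189.85, 101.41]), [181, 93, 18, 18, 255]) rel deg 39.4597757078649 0.12817126290216416
needle n 56 mean [0.1252 0.0299] deg by mean 13.454900208749695 line dir 11.323949
knob [[ 0.51407562 -0.05603781  0.179     ]] lever pix pred [[228.82675818 136.93139036]]
[[321.48678042 307.57338591]]
```

Wrist-camera fit: axis (0.545, -0.058), lever and needle at 13.5°, red dot at 39.5°, so the turn is about 26°. I'll go to the pre-contact point (0.643, -0.072) and then descend to TCP z = 0.083.

```bash
python3 -m crank '[0,41,47,0,0, 0,41,47,-50,0, 0,41,47,-100,0, 0,41,47,-150,0, 0,41,47,-180,0, 0,41,47,-193,0, 0,41,47,-193,0]'; python3 - <<'E'
from h import *
d=viewer.snapshot('wrist'); cv2.imwrite('pics/w2.png',d['img'][:,:,::-1])
e=viewer.snapshot('side'); crop(e,'pics/si2.png',265,195,130,115,5)
E
```

```text
t: 2.58
tcp_pos: [0.6403, -0.0814, 0.083]
tool_rot: [-0.693, -0.138, 0.694, -0.138]
force: [0.1, -0.4, -0.0]
finger_gap: 0.003
```

View pics/w2.png

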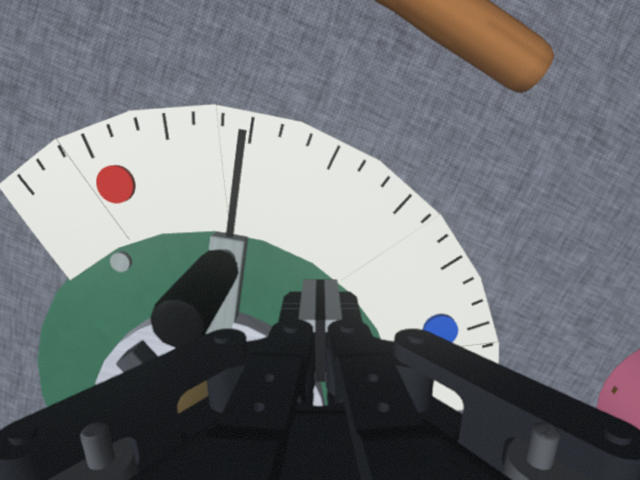

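View pics/si2.png

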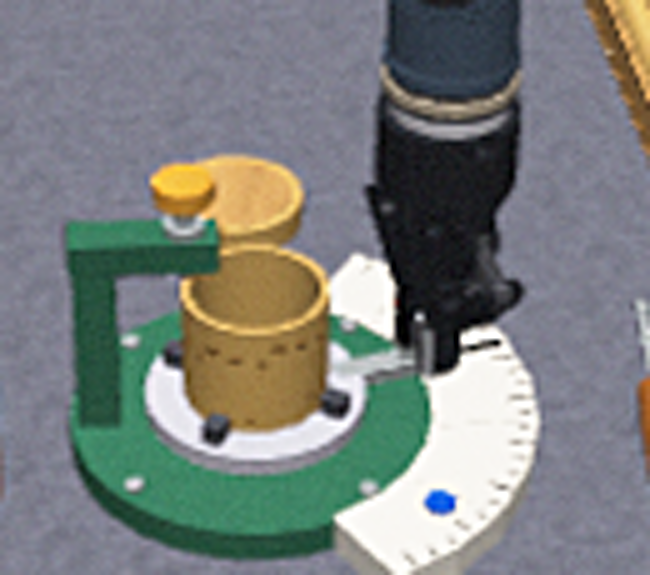

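Clear of the lever with about 20 mm to spare. I'll compute the contact path.

```bash
python3 - <<'E'
from h import *
s=manip.sense();print(s['tcp_pos'],s['force'])
ax=np.array([.5451,-.0579]);c=np.array([.6407,-.0795])
for ph,t in [(8,0),(11,0),(13.5,0),(16,0),(19,0),(22,0),(25,.05),(28,.1),(31,.15),(34,.2),(36,.23),(38,.26),(39.5,.29)]:
    a=np.radians(ph);psi=np.radians(22.6)+t
    p=ax+.092*np.array([np.cos(a),np.sin(a)])-.023*np.array([-np.sin(psi),np.cos(psi)])
    print(ph,t,((p-c)*1e3).round(1))
E
```

```text
[ 0.64168357 -0.08115088  0.08476474] [-1.10936703 -1.82107393  0.72462955]
8 0 [ 4.3 13.2]
11 0 [ 3.5 17.9]
13.5 0 [ 2.7 21.8]
16 0 [ 1.7 25.7]
19 0 [ 0.2 30.3]
22 0 [-1.5 34.8]
25 0.05 [-2.3 39.7]
28 0.1 [-3.5 44.5]
31 0.15 [-4.8 49.3]
34 0.2 [-6.4 54. ]
36 0.23 [-7.7 57. ]
38 0.26 [-9.1 60. ]
39.5 0.29 [-10.1  62.3]
```

```bash
python3 -m crank '[0,4,7,0,0, 0,4,13,0,0, 0,3.5,17,0,0, 0,3,20,0,0, 0,2.5,22,0,0, 0,2,24,0,0, 0,1.5,26,0,0, 0,1,28,0,0, 0,0,30,0,0, 0,0,30,0,0]'; cat > look.py <<'E'
from meas import *
import sys
ax=np.array([.5451,-.0579])
d=viewer.snapshot('wrist'); cv2.imwrite(sys.argv[1],d['img'][:,:,::-1])
r,red,N,uv=needle(d,ax)
print('red',red[0],r.round(4),'rel deg',np.degrees(np.arctan2(*(r[:2]-ax)[::-1])))
# pixels seen at needle height
th=np.degrees(np.arctan2(N[:,1],N[:,0])); print('needle px',len(N),'med',np.median(th),'range',th.min(),th.max())
s=manip.sense(); print(s['t'],s['tcp_pos'].round(4),s['force'].round(1))
E
python3 look.py pics/w3.png
```

```text
t: 3.92
tcp_pos: [0.6417, -0.0498, 0.0837]
tool_rot: [0.694, 0.138, -0.693, 0.138]
force: [3.5, -1.7, 2.0]
finger_gap: -0.004
red [177.2  211.27] [0.6448 0.0235 0.025 ] rel deg 39.23568112433439
needle px 3168 med -45.04883978312027 range -57.28344846259639 41.579942028036584
3.975 [ 0.6416 -0.0499  0.0837] [ 3.8 -2.5  2.6]
```

View pics/w3.png

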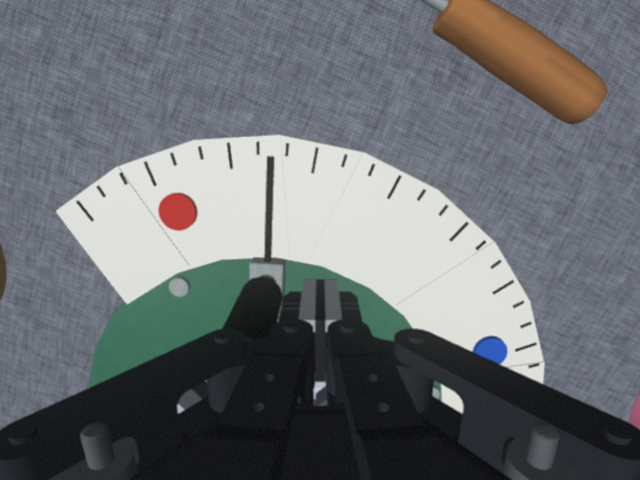

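The lever is in contact and moving at about 3 N. I'll restrict the needle mask to exclude the gripper and keep pushing.

```bash
sed -i 's/(th>-1.0)&(th<.9)&(g<100)/(th>0.05)\&(th<.9)\&(g<80)\&(uv[:,1]<262)/; s/rr>.118/rr>.112/' meas.py
python3 look.py pics/w4.png
python3 -m crank '[0,-2,4.5,0,0, 0,-2.5,9,0.05,0.05, 0,-4,14,0,0.1, 0,-4.5,16.5,0,0.12, 0,-5,19,0,0.15, 0,-5.5,21,0,0.17, 0,-6,23,0,0.2, 0,-6,23,0,0.2]'; python3 look.py pics/w5.png
```

```text
red [177.18 211.24] [0.6448 0.0235 0.025 ] rel deg 39.23480289429796
needle px 320 med 19.28933156211989 range 18.76775731538161 34.51157754631201
4.025 [ 0.6416 -0.0499  0.0837] [ 4.1 -1.7  2.8]
t: 5.03
tcp_pos: [0.6355, -0.0268, 0.0838]
tool_rot: [0.677, 0.207, -0.676, 0.207]
force: [5.0, -0.8, 4.9]
finger_gap: -0.003
red [238.88 200.55] [0.6447 0.0239 0.025 ] rel deg 39.40231374180455
needle px 323 med 33.40099339870937 range 32.87283809839857 34.00175595905415
5.075 [ 0.6355 -0.0268  0.0838] [ 5.4 -0.7  4.5]
```

View pics/w5.png

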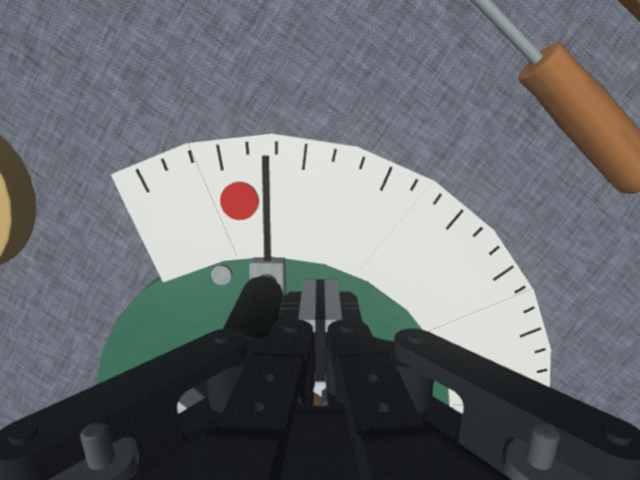

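33.4° against the target 39.4°. I'll creep to just under it first.

```bash

python3 -m crank '[0,-0.7,1.5,0,0.015, 0,-1.3,3,0,0.03, 0,-2,4.5,0,0.045, 0,-2.7,6,0,0.06, 0,-3,7,0,0.07, 0,-3,7,0,0.07]'; python3 look.py pics/w6.png
```

```text
t: 5.82
tcp_pos: [0.6328, -0.0198, 0.0838]
tool_rot: [0.669, 0.23, -0.668, 0.23]
force: [6.0, 0.0, 3.3]
finger_gap: 0.001
red [252.73 199.57] [0.6427 0.0264 0.025 ] rel deg 40.81513389217243
needle px 400 med 37.83165717131604 range 37.09108551950075 38.58518430452431
5.875 [ 0.6328 -0.0198  0.0837] [ 6.  -0.6  5.2]
```

View pics/w6.png

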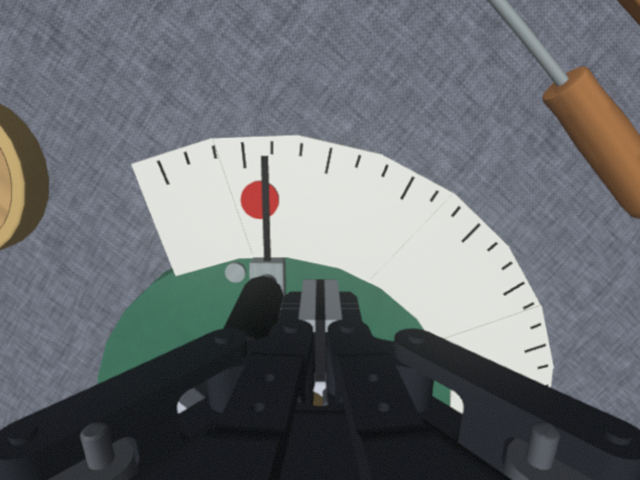

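About 1.5° (3 mm) short, so one small nudge more.

```bash

python3 -m crank '[0,-0.5,1,0,0.01, 0,-1,2.3,0,0.02, 0,-1,2.3,0,0.02]'; cat >> meas.py <<'E'
def redc(d):
    m=blob(d,lambda h:((h[...,0]<6)|(h[...,0]>172))&(h[...,1]>130)&(h[...,2]>80),(100,30,350,230))[1]
    p=np.argwhere(m)[:,::-1]; return cv2.fitEllipse(cv2.convexHull(p.astype(np.int32)))
E
cat > look2.py <<'E'
import runpy
from meas import *
runpy.run_path('look.py')
d=viewer.snapshot('wrist'); el=redc(d); r=plane(d,[el[0]],.025)[0]
print('ellipse',el,'deg',np.degrees(np.arctan2(*(r[:2]-np.array([.5451,-.0579]))[::-1])))
E
python3 look2.py pics/w7.png
```

```text
t: 6.25
tcp_pos: [0.6317, -0.0175, 0.0838]
tool_rot: [0.667, 0.237, -0.666, 0.237]
force: [5.9, -0.4, 5.1]
finger_gap: -0.002
red [275.1  199.35] [0.6473 0.0209 0.025 ] rel deg 37.628125638240235
needle px 402 med 39.35692460377447 range 38.655338284508375 40.072536171483804
6.3 [ 0.6317 -0.0175  0.0838] [5.3 0.6 4.7]
ellipse ((266.2390441894531, 199.5984649658203), (35.96409606933594, 36.90643310546875), 104.6258316040039) deg 39.454664033021764
```

View pics/w7.png

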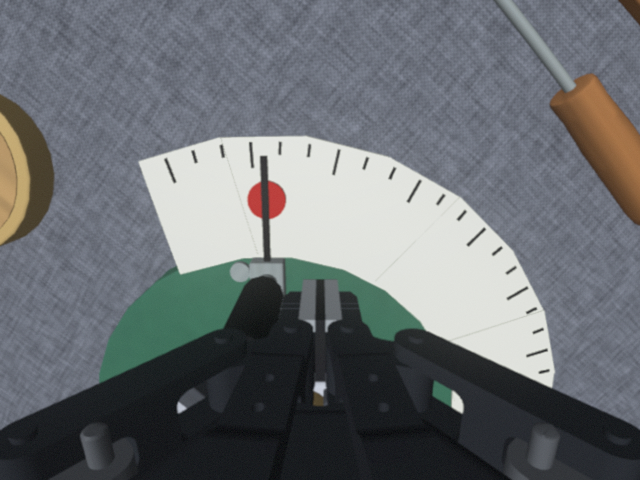

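The needle (39.36°) is over the dot's centre (39.45°). I'll back off along the tangent, rise, and re-check.

```bash

python3 -m crank '[0,3,-4,0,0, 0,9,-11,0,0, 0,16,-19,0,0, 0,16,-19,0,0, 0,16,-19,50,0, 0,16,-19,100,0, 0,16,-19,150,0, 0,16,-19,185,0, 0,0,-60,185,0, 0,0,-60,185,0]'; sed -i 's/uv\[:,1\]<262/uv[:,1]<300/' meas.py; python3 look2.py pics/w8.png
```

```text
t: 7.6
tcp_pos: [0.6297, -0.0799, 0.2687]
tool_rot: [-0.666, -0.236, 0.667, -0.236]
force: [0.4, -0.1, -1.6]
finger_gap: 0.002
red [244.88 121.21] [0.6466 0.0208 0.025 ] rel deg 37.786818844949764
needle px 83 med 39.35148858386966 range 38.668233733865215 40.01187305727077
7.65 [ 0.63   -0.0786  0.2682] [ 0.3  0.1 -0.6]
ellipse ((242.06602478027344, 122.51541137695312), (17.68752670288086, 18.330373764038086), 115.89909362792969) deg 39.42892749921094
```

View pics/w8.png

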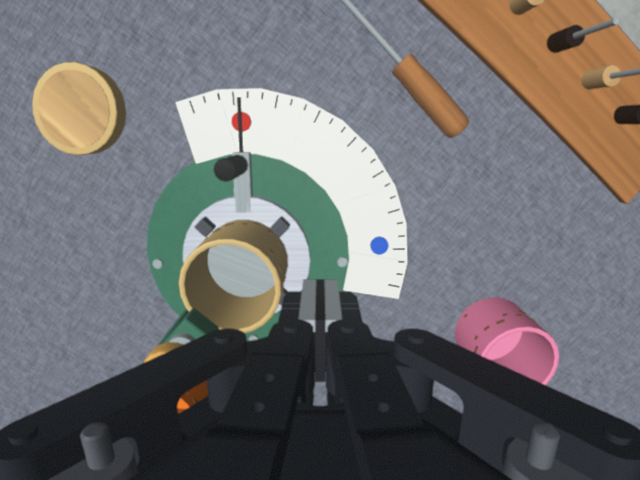

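Needle at 39.35°, dot at 39.43°, still aligned with the gripper clear. Now to above the knob, about (0.506, -0.056).

```bash

python3 -m crank '[0,-40,8,5,0, 0,-80,16,5,0, 0,-124,23,5,0, 0,-124,23,0,0, 0,-124,23,-30,0, 0,-124,23,-50,0, 0,-124,23,-50,0]'; python3 - <<'E'
from h import *
e=viewer.snapshot('side'); crop(e,'pics/si9.png',255,175,130,115,5)
e=viewer.snapshot('scene'); crop(e,'pics/sc9.png',255,175,110,115,5)
s=manip.sense();print(s['tcp_pos'],s['force'])
E
```

```text
t: 8.57
tcp_pos: [0.5067, -0.0541, 0.2166]
tool_rot: [-0.665, -0.238, 0.667, -0.236]
force: [-0.6, -0.7, 0.3]
finger_gap: -0.003
[ 0.5077849  -0.05470685  0.21832889] [ 0.48457386 -0.33195318  0.43221171]
```

View pics/si9.png

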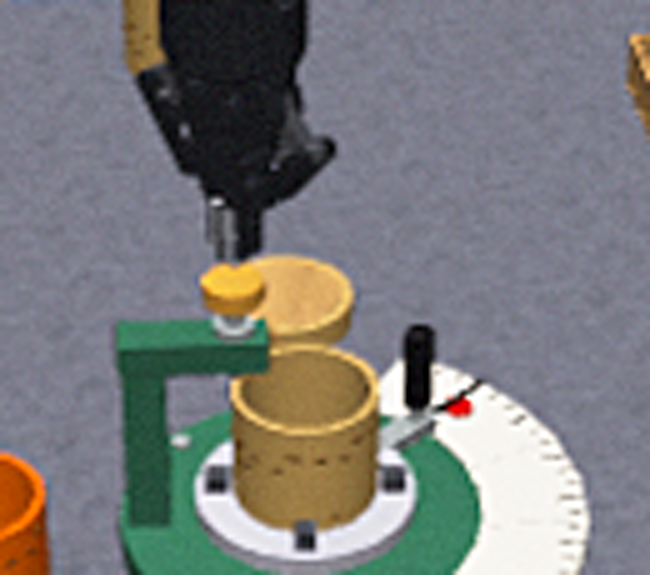

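View pics/sc9.png

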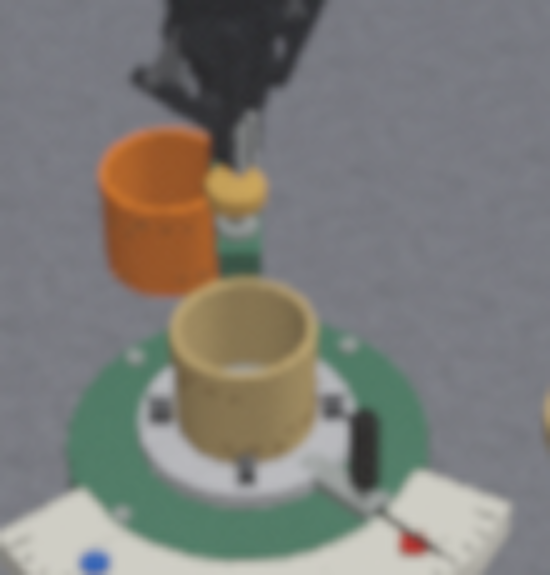

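The fingertips sit centred over the knob, about 13 mm above it. Pressing in stages with the force reading.

```bash

python3 -m crank '[0,0,-1,-6,0, 0,0,-1,-11,0, 0,0,-1,-15,0, 0,0,-1,-18,0, 0,0,-1,-18,0, 0,0,-1,-18,0]'
```

```text
t: 9.43
tcp_pos: [0.5069, -0.0559, 0.2006]
tool_rot: [0.666, 0.237, -0.666, 0.237]
force: [-0.6, 0.2, 3.0]
finger_gap: 0.003
```

```bash

python3 -m crank '[0,0,0,-2,0, 0,0,0,-4,0, 0,0,0,-5.5,0, 0,0,0,-5.5,0, 0,0,0,-5.5,0]'; python3 - <<'E'
from h import *
e=viewer.snapshot('side'); crop(e,'pics/si10.png',255,175,130,115,5)
E
```

```text
t: 10.05
tcp_pos: [0.507, -0.0559, 0.196]
tool_rot: [0.666, 0.237, -0.666, 0.237]
force: [-3.2, -0.0, 12.1]
finger_gap: 0.001
```

View pics/si10.png

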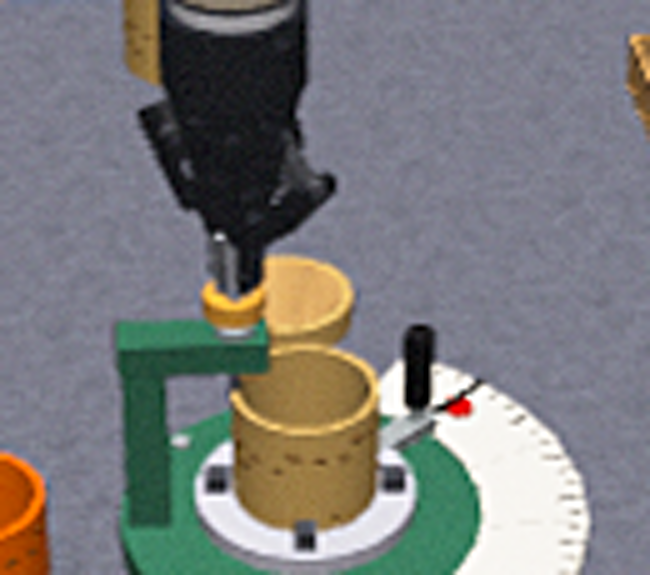

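The force is 12 N, above the 6 N full-travel spring force, and TCP z stalled at 0.196, so the knob is on its stop. Side view agrees, with the collar nearly swallowed at (232,330). Releasing and backing off to re-check.

```bash

python3 -m crank '[0,0,0,6,0, 0,0,0,20,0, 0,0,0,50,0, 0,0,0,80,0, 0,45,-10,80,0, 0,90,-20,80,0, 0,124,-23,80,0, 0,124,-23,80,0, 0,124,-23,80,0]'; python3 look2.py pics/w11.png; python3 - <<'E'
from h import *
e=viewer.snapshot('side'); crop(e,'pics/si11.png',255,175,130,115,5)
E
```

```text
t: 11.22
tcp_pos: [0.6298, -0.0785, 0.2742]
tool_rot: [-0.665, -0.238, 0.667, -0.237]
force: [-0.7, 0.9, 0.6]
finger_gap: -0.001
red [247.95 122.05] [0.6466 0.0207 0.025 ] rel deg 37.74999069309323
needle px 81 med 39.378000248566124 range 38.72678382394203 39.97508256217627
11.275 [ 0.6296 -0.0784  0.2745] [-0.1 -0.1 -0.4]
ellipse ((243.9937286376953, 121.90800476074219), (16.906415939331055, 18.06358528137207), 114.81597137451172) deg 39.454588620273235
```

View pics/w11.png

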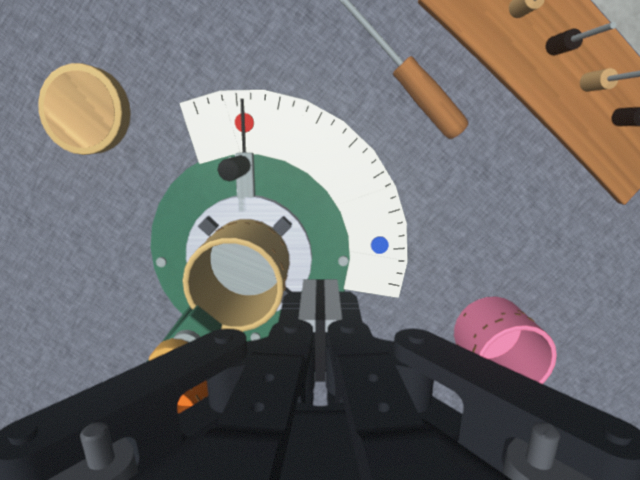

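View pics/si11.png

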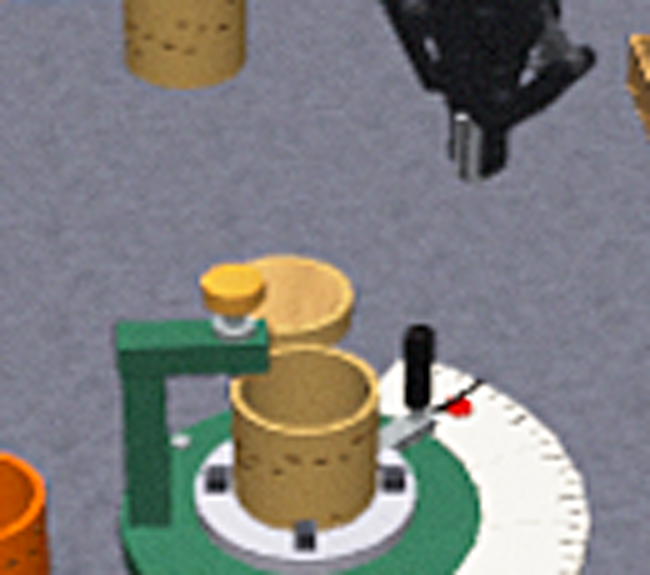

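The knob is back up (collar visible at (235,325)), the needle is on the red dot, the canister is upright and the gripper is clear. Handing in.

```bash
python3 -c "
from station import workorder; print(workorder.sign_off())"
```

```text
the job is handed in; nothing more can be done
None
```

The job is done and handed in; the last picture was taken at about 11 s, well under the 48 s limit. With the fingers shut, I pushed the lever anticlockwise from 13.5° to 39.4° (force readings up to about 8 N). I then pressed the brass knob down to its stop and released it.

**Last checks:**
- **Needle:** at 39.38°, with the red dot's centre at 39.45°. That is about 0.2 mm apart, within the 2 mm camera calibration.
- **Punch:** the press read 12 N, above the 6 N of the spring fully down, and the arm's travel stalled there. The side view afterwards shows the knob up again. I judged the depth from force and picture, as no direct reading of the punch was available.
- **Canister and surroundings:** the canister stands upright on the turntable and the gripper is clear. I saw nothing on the bench moved, though I did not measure the bystanders one by one.

**Disagreements:**
- **Knob position:** the estimates differed by up to about 10 mm between cameras. I used the fixture geometry instead, and the pictures confirmed it.
- **Red dot:** the simple colour-blob centre became wrong by about 1.6° once the needle split the dot. I used an ellipse fit to the dot's outline for the final checks.

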